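# Tap a sample carrier home against the hidden stop of a diffractometer stage

## Task

Pick the blue tapping tool up from its grey tray and, touching the sample carrier only with the tool, nudge it along its rails into the white hood in at least three small, gentle taps of a centimetre or so, drawing the tool clear after each, until the carrier rests against the sprung stop hidden inside the hood. The stop can only be felt: do not ram it. Then lay the tool back upright on the floor of its tray, let go, and leave the jars and the reference block alone.

Things in the scene. Friction and masses are not known exactly. Their poses are not given: they have to be found in the camera images.
- stage: Fixed aluminium bed on the table, 340 long (its x) x 120 wide (y) x 20 mm thick. Origin: centre of its underside. +x is the direction in which the carrier slides home, roughly the robot's left. Two steel guide rails run its whole length: inner faces at y = +-32 mm, outer faces at +-44 mm, tops 30 mm above the table.
- head: Fixed white opaque hood over the +x end of the bed, same origin and axes as the stage: covers x = 40 to 178, y = +-56 mm; roof top 81 mm, with a pad to 93 mm, above the table. Its mouth, 88 wide and 45 mm high, faces -x. The carrier can touch nothing of it but the stop inside. Over 25 N on the stop is ramming it.
- mouth (a point): Bottom centre of the hood's mouth, on the bed. The hidden spring stop faces it from 50 to 90 mm further in (different each time), so the carrier has 35 to 85 mm to travel. The stop yields at 0.9 N/mm, damped, for 8 mm, then is solid; the carrier's friction on the bed keeps it lightly pressed in when the tool is drawn away.
- carrier: Loose aluminium carrier between the rails, x parallel to the stage's; 130 long x 60 wide x 30 mm high, three white samples on top, about 0.4 kg; sliding it takes 1 to 4 N. Origin: centre of its underside, 20 mm above the table. A red push plate at its rear rises to 44 mm above the underside; its flat rear face is at x = -65 mm. Home: a light tap meets firmly rising force and it advances no more.
- tray: Fixed grey open tray, 210 (x) x 100 (y) mm, floor 4 mm thick, walls 4 mm thick, rim 10 mm above the table. Origin: centre of its underside.
- tapper: Loose tapping tool, 165 mm long, 0.22 kg, lying upright on the tray floor. Blue handle block with flat sides: x = -60 to 50 mm, 22 mm wide (y), 36 mm tall (z), with a black band at x = 0 marking where to grip. A steel rod with a white round plastic nose (22 mm across) runs out along +x, its axis 18 mm above the tool's underside. Origin: on the underside below the band; z up.
- tapper_nose (a point): Centre of the flat white nose end of the tool, 105 mm ahead (+x) of the tool's origin and 18 mm above its underside; same axes as the tool.
- jar_a: Bystander: jar with blue cap, 56 mm across, 75 mm tall. Origin: centre of its underside.
- jar_b: Bystander: jar with red cap, 56 mm across, 75 mm tall. Origin: centre of its underside.
- standard: Bystander: dark reference block, 80 x 60 x 28 mm, with a round steel face on top. Origin: centre of its underside.
There are look-alikes about, which are no part of the job. Of the things shaped like the carrier, the aluminium one is meant.

How it is judged:
By the outcome, as a careful person would: the job done as asked, in the order asked, and still so for the second after the job is handed in, with the robot touching nothing.
It also fails if it takes over 72 s, if anything falls off the work surface, if the arm or the gripper's body presses on something with over 40 N, if the wrist force passes 120 N, or if a joint passes its speed limit or range.

## Robot

A 6-joint arm with a two-finger parallel gripper is mounted at the origin on the work surface. World frame = base frame: x ahead of the robot, y to its left, z up, the work surface at z = 0. Lengths are in m, angles in rad, forces in N, time in s.
With the tool pointing down it reaches from about 0.25 to 0.775 m from the base axis. Payload 4 kg.
Tool frame: the origin (TCP) lies midway between the tips of the shut fingers; the grasp point (between the pads) lies 19 mm behind it; z points along the fingers, y is the direction in which the jaws open and shut (so a half turn about z gives the same grasp; the last joint's range is limited). The gripper opens to 94 mm and grips with 3 to 60 N. Pads are 16 mm wide; open, the fingers measure 119 mm over their backs; the gripper's body (75 mm by 177 mm) begins 78 mm behind the grasp point.
Start: joints at [-1.318, 0.087, 1.371, -0, 1.684, -0.103], TCP at [0.192, -0.516, 0.206] pointing down, gripper open.
Joint ranges: [-3.1, 3.1], [-0.76, 2.03], [0.27, 2.55], [-1.08, 4.22], [0.17, 2.65], [-2.57, 2.57]. Speed limits (rad/s): [2.79, 2.79, 3.14, 3.14, 3.14, 3.14].

## Interface

Orientations are given as [roll, pitch, yaw] about the fixed x, y, z axes, in that order (R = Rz(yaw) Ry(pitch) Rx(roll)).
In Python, from bench import robot gives the robot as it stands.
- The arm moves only by the tool drive_tool, never from a script. Its argument "series" is a list that holds one entry, the list of rows, each a list of 7 numbers: the turn, a rotation vector about the tool's x, y, z in rad, then the shift along the tool's x, y, z in cm, then the opening in per cent of the stroke, from 0 (shut) to 100 (fully open). In form: [[[rx, ry, rz, tx, ty, tz, fingers], ...]]. A call has 1 to 20 rows; each row is the pose to reach, as a shift and turn from the pose measured when the call began, along the tool's axes at that moment; what a row does not reach only later rows make up. A row lasts 1/10 s, in which the tool goes at most 50 mm and 8.59 degrees, less where a joint would pass 70% of its speed; a pose out of reach is approached as far as the arm can. A call with a gripper value outside its range is refused whole. The fingers move at their own pace and stop on an object; the grip force is fixed at half the most. Time passes only in rows, so rows that repeat a pose let the fingers close. It gives the time, the measured TCP pose, the force and the opening at its end, in the units of the state.
- robot.get_obs(): the state, without advancing time (a new reading comes with each control period).
- robot.snapshot(name): name is "scene" or "top" or "wrist"; returns a dict with "img" (420x560x3 uint8, blue, green, red), "depth" (420x560 float32, m along the optical axis (not along the pixel's ray), 0 where there is no reading), "vertical_fov" (degrees; the focal length in pixels is half the picture's height over the tangent of half this angle, whatever the lens; pixels are square), "cx", "cy" (the principal point, pixels), "rvec" (rotation vector, rad) and "tvec" (3), from world to camera coordinates, as OpenCV has them. Camera axes: x right, y down, z forward; pixel columns grow to the right and rows downward; lengths in m; the calibration is good to about 2 mm. The wrist camera is an equidistant fisheye: a pixel r from the principal point sees the ray r / f radians off the axis. A picture is of the moment at which its call begins.
- robot.close_job(): hands the job in, once; it reports no verdict.
The state is a dict: "time": time; "joint_positions": joint angles; "qvel": joint speeds; "joint_torque": joint torques, N m; "tool_pos": TCP position; "ee_rot": TCP orientation; "wrist_force": force on the tool from outside, world axes, zero at the start; "wrist_torque": the same for the moment, N m; "width": finger opening in m.
Only numpy, scipy, OpenCV 4.12 (cv2) and the standard library are available. Lean on these libraries where they do the work, as an engineer would, in place of code of your own. Each camera call takes 0.05 s, during which the arm holds its last target.

## Working session

There is one attempt and no reset: what is moved stays moved. The work goes in short steps, Python scripts to look and compute and a tool call to move; the robot and the scene stay as the last step left them, time stands still between calls to the robot, and variables do not carry over. Pictures are saved under pics/ and viewed, and the job is handed in when it is done.

Besides the shell and the picture viewer there is one more tool, called after "Request:" as name(argument=value, ...), one argument or row to a line, values as JSON. drive_tool: Moves the arm, as the interface text tells. Its arguments: {"type":"object","properties":{"series":{"type":"array","items":{"type":"array","items":{"type":"array","items":{"type":"number"}}}}},"required":["series"]}

```bash
ls; mkdir -p pics
python3 - <<'E'
from bench import robot
import cv2, numpy as np
o=robot.get_obs(); print(o)
for n in ["scene","top","wrist"]:
    s=robot.snapshot(n); cv2.imwrite(f"pics/{n}0.png",s["img"]); np.savez(f"{n}0.npz",**s)
    print(n,s["vertical_fov"],s["cx"],s["cy"],s["rvec"],s["tvec"])
E
```

```text
pics
{'time': 0.0, 'joint_positions': array([-1.31811772e+00,  8.79228576e-02,  1.37223408e+00, -1.41308227e-05,
        1.68359643e+00, -1.03114592e-01]), 'qvel': array([-0.00057156,  0.00095913, -0.00205977,  0.00208392,  0.0009325 ,
       -0.00159452]), 'joint_torque': array([ 7.88260422e-05, -3.40182245e+01, -3.02424824e+01,  7.17198174e-02,
        3.30691575e-02, -1.74865231e-04]), 'tool_pos': array([ 0.19143001, -0.51502853,  0.20433198]), 'ee_rot': array([-3.13944197e+00, -2.08436963e-04,  3.55791403e-01]), 'wrist_force': array([ 0.78164787, -0.4314354 , -0.51545225]), 'wrist_torque': array([-0.0001358,  0.020476 ,  0.0542993]), 'width': 0.09401123174554273}
scene 47.45619014955939 288.12269989810716 221.88425123543658 [ 1.93943955  1.23361825 -0.58227176] [-0.2663604  -0.26374788  1.53333439]
top 56.95803071556814 276.41331881818365 210.1231202236742 [ 2.16645353 -2.17706846  0.0887059 ] [0.02846978 0.5720258  0.79082298]
wrist 65.70646984690485 283.13844449947294 209.30976016202732 [-2.37888741  1.65390329  0.24121914] [-0.54981847 -0.02886649  0.39200576]
```

View pics/scene0.png

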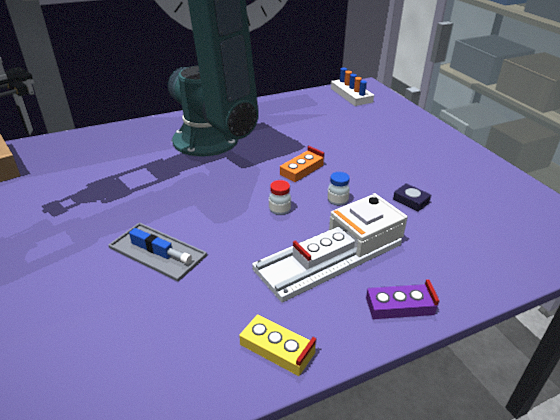

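View pics/top0.png

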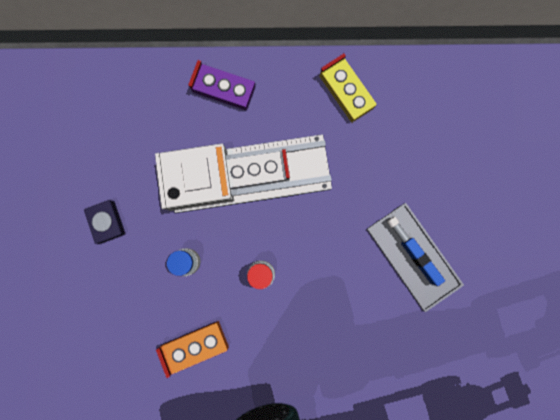

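View pics/wrist0.png

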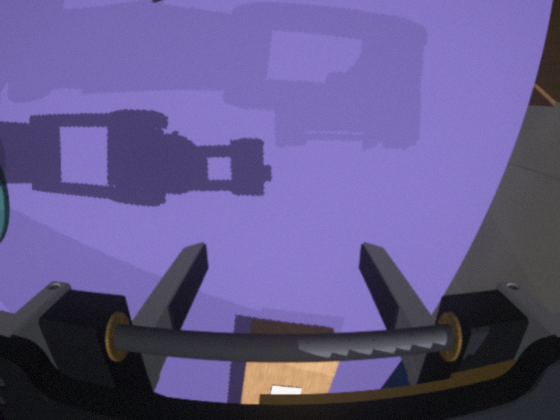

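The only blue tool is at top (420,260), in the grey tray. Carrier candidates in the top image are purple (223,86), yellow (348,88), orange (193,348) and aluminium on the rails (255,168). By the description I choose the aluminium one. Next I check it in a close crop and measure.

```bash
cat > h.py <<'E'
import numpy as np, cv2
def K(s):
    h=s["img"].shape[0]; f=h/2/np.tan(np.radians(float(s["vertical_fov"]))/2)
    return np.array([[f,0,float(s["cx"])],[0,f,float(s["cy"])],[0,0,1]])
def ray(s,p):
    R=cv2.Rodrigues(np.asarray(s["rvec"],float))[0]; t=np.asarray(s["tvec"],float)
    d=R.T@(np.linalg.inv(K(s))@np.array([p[0],p[1],1.])); return -R.T@t,d
def onz(s,p,z):
    c,d=ray(s,p); return c+d*(z-c[2])/d[2]
def dep(s,p):
    c,d=ray(s,p); return c+d*float(s["depth"][int(round(p[1])),int(round(p[0]))])
def proj(s,X):
    return cv2.projectPoints(np.asarray(X,float).reshape(-1,3),np.asarray(s["rvec"],float),np.asarray(s["tvec"],float),K(s),None)[0].reshape(-1,2)
def load(n): return dict(np.load(n))
E
python3 - <<'E'
from h import *
s=load("top0.npz"); im=s["img"]
a=cv2.resize(im[195:320,355:475],None,fx=5,fy=5,interpolation=cv2.INTER_CUBIC);cv2.imwrite("pics/c1.png",a)
a=cv2.resize(im[125:225,145:345],None,fx=4,fy=4,interpolation=cv2.INTER_CUBIC);cv2.imwrite("pics/c2.png",a)
b,g,r=[im[...,i].astype(int) for i in range(3)]
hsv=cv2.cvtColor(im,cv2.COLOR_BGR2HSV)
def roi(m,x0,x1,y0,y1):
    o=np.zeros_like(m,np.uint8);o[y0:y1,x0:x1]=m[y0:y1,x0:x1]*255;return o
blue=roi((b>120)&(r<70)&(g<120),360,470,200,315)
red=roi((r>90)&(g<60)&(b<70),225,340,130,205)
for n,m,z in(("blue",blue,.04),("red",red,.064)):
    ys,xs=np.nonzero(m);print(n,len(xs),xs.min(),xs.max(),ys.min(),ys.max())
    q=cv2.minAreaRect(np.c_[xs,ys].astype(np.float32));print(q)
    c=cv2.boxPoints(q);print([onz(s,p,z).round(4) for p in c],onz(s,q[0],z))
    print('depth z',np.median([dep(s,p)[2] for p in zip(xs,ys)]))
for n,p in dict(jb=(260,275),ja=(180,263),std=(102,222),pur=(223,86),yel=(348,88),nose=(393,221)).items(): print(n,dep(s,p).round(3))
E
```

```text
blue 400 406 443 238 285
((424.5199890136719, 261.3600158691406), (53.60000228881836, 9.199999809265137), 53.13010025024414)
[array([ 0.5024, -0.2374,  0.04  ]), array([ 0.5137, -0.2529,  0.04  ]), array([ 0.4264, -0.3149,  0.04  ]), array([ 0.4154, -0.2996,  0.04  ])] [ 0.46425396 -0.27637007  0.04      ]
depth z 0.039285818161189756
red 63 283 288 150 177
((285.1793212890625, 163.54180908203125), (27.419906616210938, 2.629896402359009), 82.56858825683594)
[array([0.6915, 0.0132, 0.064 ]), array([0.6921, 0.0079, 0.064 ]), array([0.636 , 0.0011, 0.064 ]), array([0.6354, 0.0064, 0.064 ])] [0.66365148 0.00713604 0.064     ]
depth z 0.06291956843238933
jb [0.441 0.058 0.075]
ja [0.465 0.215 0.074]
std [0.549 0.393 0.028]
pur [0.843 0.14  0.028]
yel [ 0.835 -0.13   0.03 ]
nose [ 0.548 -0.217  0.032]
```

View pics/c1.png

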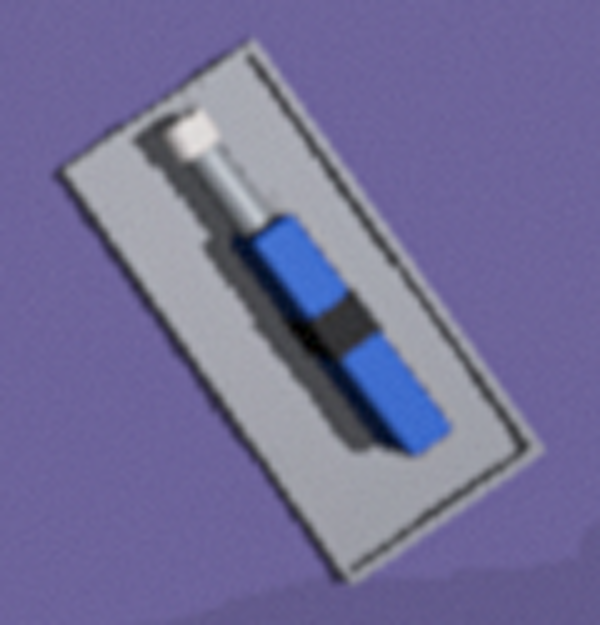

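View pics/c2.png

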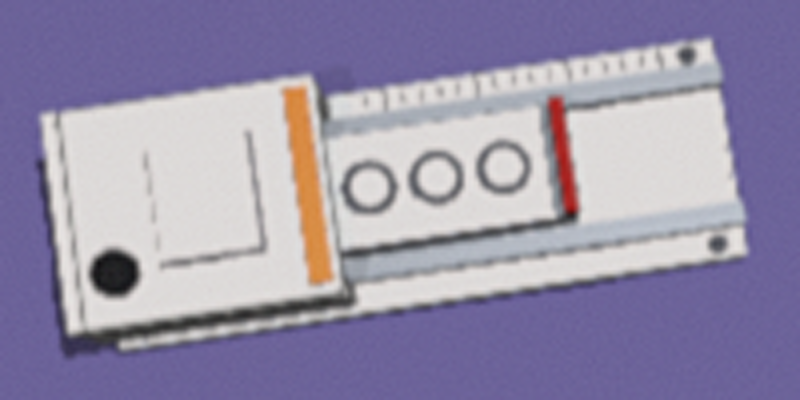

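Crop shows the aluminium carrier (red plate at top px ~(285,164)) half-way into the hood, and the blue tool with its black band at top px ~(424,260). Refining the axes.

Run:
```python
from h import *
s=load("top0.npz"); im=s["img"]; hsv=cv2.cvtColor(im,cv2.COLOR_BGR2HSV)
def line(pts):
    vx,vy,x,y=cv2.fitLine(np.float32(pts),cv2.DIST_HUBER,0,.01,.01).ravel(); return np.array([x,y]),np.array([vx,vy])
# stage: low saturation region
m=((hsv[...,1]<70)&(hsv[...,2]>90)).astype(np.uint8)
top=[];bot=[];red=[]
for x in range(242,318):
    c=np.nonzero(m[125:225,x])[0]+125; top.append((x,c.min()-.5))
for x in range(240,325):
    c=np.nonzero(m[125:225,x])[0]+125; bot.append((x,c.max()+.5))
end=[]
for y in range(142,183):
    c=np.nonzero(m[y,225:345])[0]+225; end.append((c.max()+.5,y))
W={}
for n,p in(("top",top),("bot",bot),("end",end)):
    w=np.array([onz(s,q,.02)[:2] for q in p]); c,v=line(w); W[n]=(c,v)
    print(n,c.round(4),np.degrees(np.arctan2(v[1],v[0])).round(2), 'resid',np.abs((w-c)@[-v[1],v[0]]).mean().round(5))
v=W["bot"][1]; v=v*np.sign(v[1]); n=np.array([-v[1],v[0]])
print("width",(W["top"][0]-W["bot"][0])@n)
c=(W["top"][0]+W["bot"][0])/2
endx=W["end"][0]@v
print("axis deg",np.degrees(np.arctan2(v[1],v[0])),"center line pt",c, "end along",endx)
cl=c+v*(endx-c@v); print("end centre",cl,"origin",cl+v*.17)
# red rear edge
b,g,r=[im[...,i].astype(int) for i in range(3)]
p=[]
for y in range(153,175):
    q=np.nonzero((r[y,270:300]-g[y,270:300])>50)[0]+270
    if len(q): p.append((q.max()+.5,y))
w=np.array([onz(s,q,.064)[:2] for q in p]); print("plate rear x in stage",((w-cl)@v).mean()-.17,((w-cl)@v).std(), "lat",((w-cl)@n).mean())
# tool
blue=np.zeros(im.shape[:2],bool); blue[200:315,360:470]=((b>150)&(r<90)&(b-r>100))[200:315,360:470]
ys,xs=np.nonzero(blue); w=np.array([onz(s,q,.04)[:2] for q in zip(xs,ys)])
c0,tv=line(w); tv=tv*np.sign(tv[0]); tn=np.array([-tv[1],tv[0]])
a=(w-w.mean(0))@tv; l=(w-w.mean(0))@tn
print("blue",len(xs),w.mean(0),np.degrees(np.arctan2(tv[1],tv[0])),a.min(),a.max(),l.min(),l.max())
print("band", w.mean(0)+tv*((a.min()+a.max())/2+.005)+tn*(l.min()+l.max())/2)
wh=np.zeros_like(blue); wh[212:232,385:400]=(im.min(2)>170)[212:232,385:400]
ys,xs=np.nonzero(wh); q=np.array([onz(s,p,.033)[:2] for p in zip(xs,ys)]).mean(0); print("nose top c",q,"angle from handle",np.degrees(np.arctan2(*(q-w.mean(0))[::-1])))
# tray rect
t=np.zeros(im.shape[:2],np.uint8); t[195:320,355:475]=((hsv[...,1]<75)|blue)[195:320,355:475]
cs=max(cv2.findContours(t,0,2)[0],key=cv2.contourArea); R=cv2.minAreaRect(cs); print([onz(s,p,.01)[:2].round(4) for p in cv2.boxPoints(R)], onz(s,R[0],.01))
s2=load("scene0.npz")
print("scene proj band",proj(s2,[.468,-.2735,.04]))
```

```text
top [0.7252 0.0183] -81.66 resid 0.00055
bot [0.601  0.0137] -81.61 resid 0.00053
end [ 0.6758 -0.0856] 8.83 resid 0.00069
width -0.12354241
axis deg 98.38784 center line pt [0.6630968  0.01600826] end along -0.18329936
end centre [ 0.67803544 -0.08530474] origin [0.65323704 0.08287682]
plate rear x in stage -0.08075747795159947 0.0006000618167222511 lat 0.0013010200004449025
blue 391 [ 0.46294381 -0.27797876] 35.7383 -0.051619347136554215 0.05456521302890435 -0.009497203227909957 0.009367754200804466
band [ 0.46823565 -0.27425056]
nose top c [ 0.54525671 -0.22043198] angle from handle 34.95825741770151
[array([ 0.5331, -0.1647]), array([ 0.5928, -0.2524]), array([ 0.4134, -0.3695]), array([ 0.356, -0.283])] [ 0.47282245 -0.26788654  0.01      ]
scene proj band [[151.06054632 237.70192639]]
```

```bash
cat > mv.py <<'E'
import numpy as np
from scipy.spatial.transform import Rotation as Ro
from bench import robot
def delta(xyz,yaw,o=None,q=False):
    o=o or robot.get_obs(); R=Ro.from_euler('xyz',o["ee_rot"]); T=Ro.from_euler('xyz',[np.pi,0,yaw])
    d=R.inv().apply(np.array(xyz)-o["tool_pos"])*100; rv=(R.inv()*T).as_rotvec()
    print("rv",rv.round(3),"cm",d.round(2))
def st():
    o=robot.get_obs(); print("t",round(o["time"],2),"pos",o["tool_pos"].round(4),"rpy",o["ee_rot"].round(4),"F",o["wrist_force"].round(2),"w",round(o["width"],4)); return o
E
python3 -c "
from mv import *
st(); delta([.468,-.274,.12],.62); delta([.468,-.274,.012],.62)"
```

```text
t 0.15 pos [ 0.1915 -0.5152  0.2046] rpy [-3.1399e+00 -2.0000e-04  3.5580e-01] F [-0.6  -0.06  0.58] w 0.0941
rv [-0.002 -0.    -0.264] cm [ 34.32 -12.96   8.49]
rv [-0.002 -0.    -0.264] cm [ 34.32 -12.94  19.29]
```

Request:
drive_tool(
  series=[
    [[0, 0, -0.08, 10, -4, 2.5, 50], [0, 0, -0.16, 20, -8, 5, 50], [0, 0, -0.264, 30, -12, 7.5, 50], [-0.002, 0, -0.264, 34.3, -12.96, 8.5, 50], [-0.002, 0, -0.264, 34.3, -12.96, 8.5, 50], [-0.002, 0, -0.264, 34.3, -12.96, 8.5, 50], [-0.002, 0, -0.264, 34.3, -12.96, 8.5, 50], [-0.002, 0, -0.264, 34.3, -12.96, 8.5, 50], [-0.002, 0, -0.264, 34.3, -12.96, 8.5, 50], [-0.002, 0, -0.264, 34.3, -12.96, 8.5, 50], [-0.002, 0, -0.264, 34.3, -12.96, 8.5, 50], [-0.002, 0, -0.264, 34.3, -12.96, 8.5, 50]],
  ],
)

```text
time: 1.35
tool_pos: [0.4671, -0.2753, 0.1204]
ee_rot: [3.14, -0.0, 0.618]
wrist_force: [-0.3, 0.5, 0.3]
width: 0.047
```

Run:
```python
from mv import *
import cv2
st(); delta([.468,-.274,.012],.62)
for n in("wrist","scene"):
    s=robot.snapshot(n); np.savez(n+"1.npz",**s); cv2.imwrite(f"pics/{n}1.png",s["img"])
```

```text
t 1.35 pos [ 0.4671 -0.2753  0.1204] rpy [ 3.1403e+00 -3.0000e-04  6.1770e-01] F [-0.29  0.53  0.33] w 0.047
rv [ 0.001 -0.    -0.002] cm [ 0.15 -0.06 10.84]
```

View pics/wrist1.png

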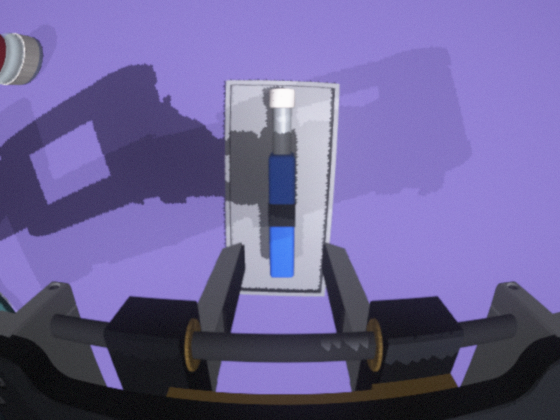

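The wrist view shows the tool straight along the image (nose (282,97), band (282,214)) and centred between the fingers. Descend.

Request:
drive_tool(
  series=[
    [[0, 0, 0, 0.1, -0.03, 3.0, 50], [0, 0, 0, 0.15, -0.06, 6.0, 50], [0, 0, 0, 0.15, -0.06, 8.5, 50], [0, 0, 0, 0.15, -0.06, 10.0, 50], [0, 0, 0, 0.15, -0.06, 10.8, 50], [0, 0, 0, 0.15, -0.06, 10.8, 50], [0, 0, 0, 0.15, -0.06, 10.8, 50], [0, 0, 0, 0.15, -0.06, 10.8, 50]],
  ],
)

```text
time: 2.25
tool_pos: [0.4691, -0.2746, 0.0138]
ee_rot: [3.138, -0.001, 0.618]
wrist_force: [0.5, -0.8, -0.4]
width: 0.0467
```

Run:
```python
from mv import *
import cv2
st()
s=robot.snapshot("wrist"); cv2.imwrite("pics/wrist2.png",s["img"])
```

```text
t 2.25 pos [ 0.4691 -0.2746  0.0138] rpy [ 3.1377e+00 -1.4000e-03  6.1760e-01] F [ 0.46 -0.76 -0.4 ] w 0.0467
```

View pics/wrist2.png

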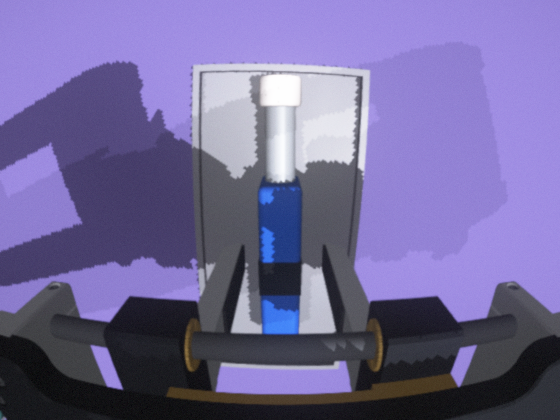

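Request:
drive_tool(
  series=[
    [[0.004, 0, 0, 0, 0, 0.1, 30], [0.004, 0, 0, 0, 0, 0.1, 10], [0.004, 0, 0, 0, 0, 0.1, 0], [0.004, 0, 0, 0, 0, 0.1, 0], [0.004, 0, 0, 0, 0, 0.1, 0], [0.004, 0, 0, 0, 0, 0.1, 0], [0.004, 0, 0, 0, 0, 0.1, 0], [0.004, 0, 0, 0, 0, 0.1, 0], [0.004, 0, 0, 0, 0, 0.1, 0], [0.004, 0, 0, 0, 0, 0.1, 0]],
  ],
)

```text
time: 3.3
tool_pos: [0.4688, -0.2741, 0.0129]
ee_rot: [-3.14, -0.001, 0.618]
wrist_force: [-2.1, 3.7, 5.5]
width: 0.0216
```

Run:
```python
from mv import *
st()
```

```text
t 3.3 pos [ 0.4688 -0.2741  0.0129] rpy [-3.1403e+00 -1.3000e-03  6.1770e-01] F [-2.14  3.66  5.51] w 0.0216
```

Run:
```python
from mv import *
delta([.6848,-.1308,.12],1.717)
```

```text
rv [-0.    -0.002 -1.099] cm [ 25.92   0.81 -10.67]
```

Request:
drive_tool(
  series=[
    [[0, 0, 0, 0, 0, -1, 0], [0, 0, 0, 0, 0, -3, 0], [0, 0, 0, 0, 0, -6, 0], [0, 0, 0, 0, 0, -9, 0], [0, 0, 0, 0, 0, -10.7, 0], [0, 0, 0, 0, 0, -10.7, 0], [0, 0, 0, 0, 0, -10.7, 0]],
  ],
)

```text
time: 4.0
tool_pos: [0.4688, -0.2746, 0.1194]
ee_rot: [-3.141, -0.001, 0.618]
wrist_force: [0.3, -0.1, -2.5]
width: 0.0218
```

Run:
```python
from mv import *
import cv2
st(); delta([.6848,-.1308,.12],1.717)
s=robot.snapshot("wrist"); cv2.imwrite("pics/wrist3.png",s["img"])
```

```text
t 4.0 pos [ 0.4688 -0.2746  0.1194] rpy [-3.1408e+00 -1.1000e-03  6.1750e-01] F [ 0.28 -0.05 -2.53] w 0.0218
rv [-0.000e+00 -1.000e-03 -1.099e+00] cm [25.94  0.78 -0.04]
```

View pics/wrist3.png

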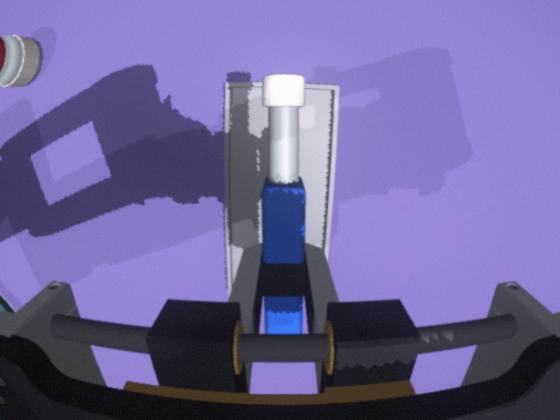

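The tool is held straight and level, nose at (283,90). Move over the rail end.

Request:
drive_tool(
  series=[
    [[0, 0, -0.13, 3, 0.1, 0, 0], [0, 0, -0.26, 6, 0.2, 0, 0], [0, 0, -0.39, 9, 0.3, 0, 0], [0, 0, -0.52, 12, 0.4, 0, 0], [0, 0, -0.65, 15, 0.5, 0, 0], [0, 0, -0.78, 18, 0.6, 0, 0], [0, 0, -0.91, 21, 0.7, 0, 0], [0, 0, -1.04, 24, 0.75, 0, 0], [0, -0.001, -1.099, 25.94, 0.78, 0, 0], [0, -0.001, -1.099, 25.94, 0.78, 0, 0], [0, -0.001, -1.099, 25.94, 0.78, 0, 0], [0, -0.001, -1.099, 25.94, 0.78, 0, 0], [0, -0.001, -1.099, 25.94, 0.78, 0, 0]],
  ],
)

```text
time: 5.35
tool_pos: [0.6833, -0.1312, 0.1181]
ee_rot: [-3.139, -0.002, 1.715]
wrist_force: [0.0, -0.5, -2.1]
width: 0.022
```

Run:
```python
from mv import *
import cv2
st(); delta([.6848,-.1308,.041],1.717)
for n in("wrist","top"):
    s=robot.snapshot(n); np.savez(n+"4.npz",**s); cv2.imwrite(f"pics/{n}4.png",s["img"])
```

```text
t 5.35 pos [ 0.6833 -0.1312  0.1181] rpy [-3.1392e+00 -2.1000e-03  1.7149e+00] F [ 0.04 -0.52 -2.12] w 0.022
rv [-0.002 -0.002 -0.002] cm [-0.    0.17  7.71]
```

View pics/wrist4.png

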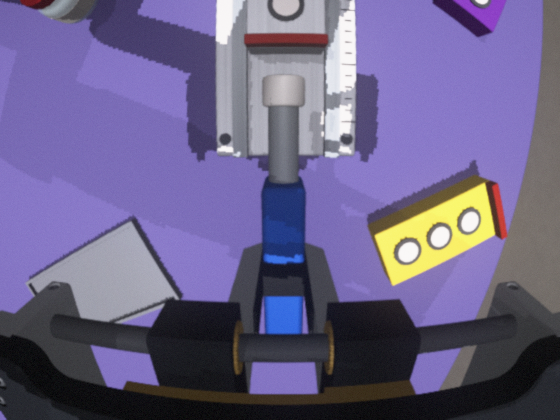

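View pics/top4.png

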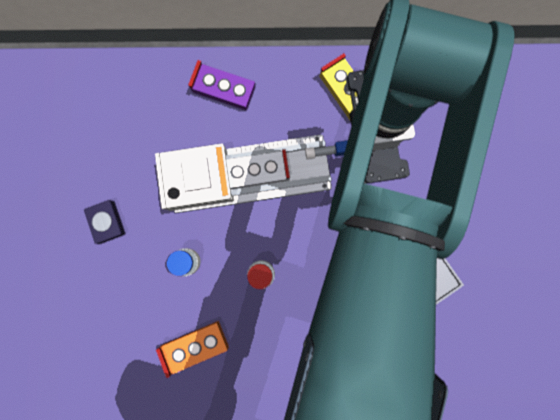

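The nose (283,90) sits behind the red plate (285,40), centred between the rails and parallel to them. Descend.

Request:
drive_tool(
  series=[
    [[-0.002, -0.002, -0.002, 0, 0.1, 2.5, 0], [-0.002, -0.002, -0.002, 0, 0.15, 5, 0], [-0.002, -0.002, -0.002, 0, 0.15, 7, 0], [-0.002, -0.002, -0.002, 0, 0.15, 7.7, 0], [-0.002, -0.002, -0.002, 0, 0.15, 7.7, 0], [-0.002, -0.002, -0.002, 0, 0.15, 7.7, 0], [-0.002, -0.002, -0.002, 0, 0.15, 7.7, 0]],
  ],
)

```text
time: 6.15
tool_pos: [0.6862, -0.1311, 0.0439]
ee_rot: [3.138, 0.002, 1.717]
wrist_force: [-0.7, -0.7, -1.9]
width: 0.0217
```

Run:
```python
from mv import *
import cv2
st(); delta([.6848,-.1308,.041],1.717)
for n in("wrist","scene"):
    s=robot.snapshot(n); np.savez(n+"5.npz",**s); cv2.imwrite(f"pics/{n}5.png",s["img"][150:330,200:450] if n=="scene" else s["img"])
```

```text
t 6.15 pos [ 0.6862 -0.1311  0.0439] rpy [3.1377e+00 1.6000e-03 1.7171e+00] F [-0.7  -0.68 -1.86] w 0.0217
rv [0.004 0.002 0.   ] cm [ 0.05 -0.13  0.29]
```

View pics/wrist5.png

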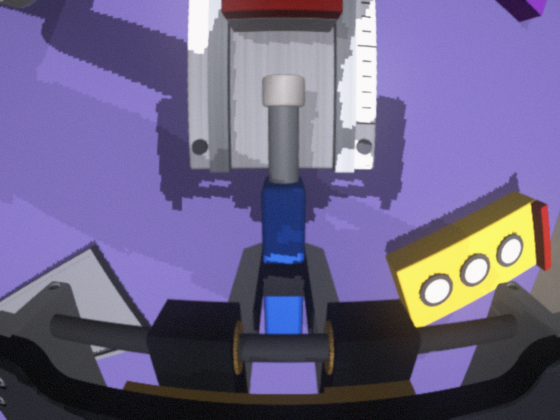

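View pics/scene5.png

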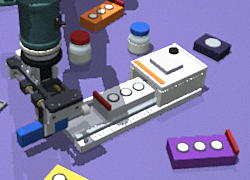

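```bash
cat >> mv.py <<'E'
V=np.array([-.1459,.9893]);O=np.array([.65324,.08288])
def nose():
    o=st(); d=o["tool_pos"][:2]-O
    print("nose s mm",round(1000*(d@V)+105,1),"lat",round(1000*(d@[-V[1],V[0]]),1),"F along",round(o["wrist_force"][:2]@V,2))
    p=O+V*(d@V); delta([p[0],p[1],.042],1.717,o)
E
python3 -c "from mv import *;nose()"
```

```text
t 6.25 pos [ 0.6859 -0.131   0.0435] rpy [3.1383e+00 1.3000e-03 1.7172e+00] F [ 0.26 -1.17 -2.7 ] w 0.0218
nose s mm -111.3 lat -1.1 F along -1.19
rv [0.003 0.001 0.   ] cm [ 0.   -0.11  0.15]
```

Request:
drive_tool(
  series=[
    [[0.004, 0.002, 0, 0.6, -0.1, 0.2, 0], [0.004, 0.002, 0, 1.2, -0.1, 0.2, 0], [0.004, 0.002, 0, 1.8, -0.1, 0.2, 0], [0.004, 0.002, 0, 2.3, -0.1, 0.2, 0], [0.004, 0.002, 0, 2.3, -0.1, 0.2, 0], [0.004, 0.002, 0, 2.3, -0.1, 0.2, 0]],
  ],
)

```text
time: 6.85
tool_pos: [0.6816, -0.1081, 0.0415]
ee_rot: [-3.141, -0.0, 1.718]
wrist_force: [-0.0, -0.0, -2.1]
width: 0.0216
```

```bash
python3 -c "from mv import *;nose()"
```

```text
t 6.85 pos [ 0.6816 -0.1081  0.0415] rpy [-3.1409e+00 -4.0000e-04  1.7177e+00] F [-0.03 -0.03 -2.13] w 0.0216
nose s mm -88.1 lat -0.2 F along -0.03
rv [-0.001 -0.     0.001] cm [ 0.   -0.02 -0.05]
```

Request:
drive_tool(
  series=[
    [[0, 0, 0, 0.2, 0, 0, 0], [0, 0, 0, 0.4, 0, 0, 0], [0, 0, 0, 0.6, 0, 0, 0], [0, 0, 0, 0.8, 0, 0, 0], [0, 0, 0, 1.0, 0, 0, 0], [0, 0, 0, 1.2, 0, 0, 0], [0, 0, 0, 1.4, 0, 0, 0], [0, 0, 0, 1.6, 0, 0, 0], [0, 0, 0, 1.7, 0, 0, 0]],
  ],
)

```text
time: 7.75
tool_pos: [0.6791, -0.0914, 0.0415]
ee_rot: [-3.141, -0.0, 1.718]
wrist_force: [1.1, -2.7, -2.4]
width: 0.0219
```

Run:
```python
from mv import *
import cv2
nose()
s=robot.snapshot("wrist"); np.savez("wrist6.npz",**s); cv2.imwrite("pics/wrist6.png",s["img"])
```

```text
t 7.75 pos [ 0.6791 -0.0914  0.0415] rpy [-3.1409 -0.      1.7175] F [ 1.15 -2.73 -2.36] w 0.0219
nose s mm -71.2 lat -0.2 F along -2.87
rv [-0.001 -0.     0.001] cm [-0.   -0.02 -0.05]
```

View pics/wrist6.png

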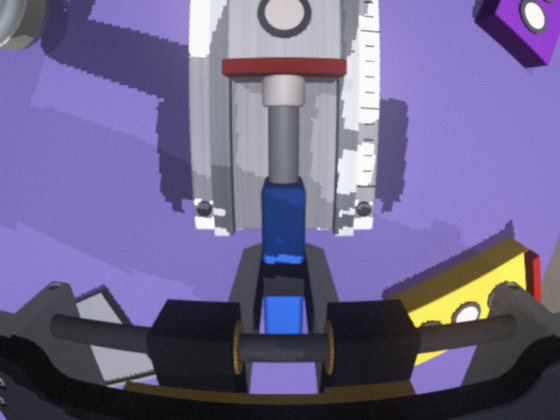

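Nose at (283,88) is against the plate (285,67), pushing with about 3 N of friction. Draw clear.

Request:
drive_tool(
  series=[
    [[0, 0, 0, -0.4, 0, 0, 0], [0, 0, 0, -1.0, 0, 0, 0], [0, 0, 0, -1.2, 0, 0, 0], [0, 0, 0, -1.2, 0, 0, 0], [0, 0, 0, -1.2, 0, 0, 0]],
  ],
)

```text
time: 8.3
tool_pos: [0.6808, -0.103, 0.0414]
ee_rot: [-3.141, -0.001, 1.718]
wrist_force: [0.1, -0.5, -2.7]
width: 0.0217
```

```bash
python3 -c "from mv import *;nose()"
```

```text
t 8.3 pos [ 0.6808 -0.103   0.0414] rpy [-3.1408e+00 -8.0000e-04  1.7175e+00] F [ 0.12 -0.46 -2.68] w 0.0217
nose s mm -82.9 lat -0.1 F along -0.47
rv [-0.001 -0.001  0.001] cm [ 0.   -0.01 -0.06]
```

Tap 2 (about 10 mm: 12 mm gap + 10).

Request:
drive_tool(
  series=[
    [[0, 0, 0, 0.4, 0, 0, 0], [0, 0, 0, 0.8, 0, 0, 0], [0, 0, 0, 1.0, 0, 0, 0], [0, 0, 0, 1.2, 0, 0, 0], [0, 0, 0, 1.4, 0, 0, 0], [0, 0, 0, 1.6, 0, 0, 0], [0, 0, 0, 1.8, 0, 0, 0], [0, 0, 0, 2.0, 0, 0, 0], [0, 0, 0, 2.2, 0, 0, 0]],
  ],
)

```text
time: 9.2
tool_pos: [0.6776, -0.0814, 0.0415]
ee_rot: [-3.141, -0.0, 1.717]
wrist_force: [-0.0, -2.8, -1.9]
width: 0.0217
```

```bash
python3 -c "from mv import *;nose()"
```

```text
t 9.2 pos [ 0.6776 -0.0814  0.0415] rpy [-3.1409e+00 -5.0000e-04  1.7173e+00] F [-0.02 -2.77 -1.93] w 0.0217
nose s mm -61.0 lat -0.1 F along -2.74
rv [-0.001 -0.     0.   ] cm [ 0.   -0.01 -0.05]
```

Request:
drive_tool(
  series=[
    [[0, 0, 0, -0.4, 0, 0, 0], [0, 0, 0, -1.0, 0, 0, 0], [0, 0, 0, -1.2, 0, 0, 0], [0, 0, 0, -1.2, 0, 0, 0], [0, 0, 0, -1.2, 0, 0, 0]],
  ],
)

```text
time: 9.7
tool_pos: [0.6793, -0.0931, 0.0413]
ee_rot: [-3.141, -0.001, 1.717]
wrist_force: [0.3, 0.8, -2.5]
width: 0.0217
```

```bash
python3 -c "from mv import *;nose()"
```

```text
t 9.7 pos [ 0.6793 -0.0931  0.0413] rpy [-3.1407e+00 -1.1000e-03  1.7171e+00] F [ 0.3   0.85 -2.52] w 0.0217
nose s mm -72.9 lat -0.1 F along 0.79
rv [-0.001 -0.001  0.   ] cm [ 0.   -0.01 -0.07]
```

Tap 3.

Request:
drive_tool(
  series=[
    [[0, 0, 0, 0.4, 0, 0, 0], [0, 0, 0, 0.8, 0, 0, 0], [0, 0, 0, 1.0, 0, 0, 0], [0, 0, 0, 1.2, 0, 0, 0], [0, 0, 0, 1.4, 0, 0, 0], [0, 0, 0, 1.6, 0, 0, 0], [0, 0, 0, 1.8, 0, 0, 0], [0, 0, 0, 2.0, 0, 0, 0], [0, 0, 0, 2.2, 0, 0, 0]],
  ],
)

```text
time: 10.6
tool_pos: [0.6762, -0.0715, 0.0414]
ee_rot: [-3.141, -0.001, 1.717]
wrist_force: [0.4, -2.9, -1.5]
width: 0.0215
```

```bash
python3 -c "from mv import *;nose()"
```

```text
t 10.6 pos [ 0.6762 -0.0715  0.0414] rpy [-3.1409e+00 -7.0000e-04  1.7169e+00] F [ 0.41 -2.93 -1.49] w 0.0215
nose s mm -51.1 lat -0.2 F along -2.96
rv [-0.001 -0.001 -0.   ] cm [ 0.   -0.02 -0.06]
```

Request:
drive_tool(
  series=[
    [[0, 0, 0, -0.4, 0, 0, 0], [0, 0, 0, -1.0, 0, 0, 0], [0, 0, 0, -1.2, 0, 0, 0], [0, 0, 0, -1.2, 0, 0, 0], [0, 0, 0, -1.2, 0, 0, 0]],
  ],
)

```text
time: 11.1
tool_pos: [0.6778, -0.0833, 0.0413]
ee_rot: [-3.141, -0.001, 1.717]
wrist_force: [0.4, -0.2, -1.8]
width: 0.0216
```

```bash
python3 -c "from mv import *;nose()"
```

```text
t 11.1 pos [ 0.6778 -0.0833  0.0413] rpy [-3.1407e+00 -1.3000e-03  1.7166e+00] F [ 0.41 -0.19 -1.8 ] w 0.0216
nose s mm -63.0 lat -0.1 F along -0.25
rv [-0.001 -0.001 -0.   ] cm [ 0.   -0.01 -0.07]
```

Tap 4.

Request:
drive_tool(
  series=[
    [[0, 0, 0, 0.4, 0, 0, 0], [0, 0, 0, 0.8, 0, 0, 0], [0, 0, 0, 1.0, 0, 0, 0], [0, 0, 0, 1.2, 0, 0, 0], [0, 0, 0, 1.4, 0, 0, 0], [0, 0, 0, 1.6, 0, 0, 0], [0, 0, 0, 1.8, 0, 0, 0], [0, 0, 0, 2.0, 0, 0, 0], [0, 0, 0, 2.2, 0, 0, 0]],
  ],
)

```text
time: 12.0
tool_pos: [0.6747, -0.0617, 0.0414]
ee_rot: [-3.141, -0.001, 1.716]
wrist_force: [1.0, -3.8, -2.2]
width: 0.0216
```

```bash
python3 -c "from mv import *;nose()"
```

```text
t 12.0 pos [ 0.6747 -0.0617  0.0414] rpy [-3.1410e+00 -9.0000e-04  1.7164e+00] F [ 1.04 -3.76 -2.16] w 0.0216
nose s mm -41.2 lat -0.1 F along -3.88
rv [-0.001 -0.001 -0.001] cm [ 0.   -0.01 -0.06]
```

Request:
drive_tool(
  series=[
    [[0, 0, 0, -0.4, 0, 0, 0], [0, 0, 0, -1.0, 0, 0, 0], [0, 0, 0, -1.2, 0, 0, 0], [0, 0, 0, -1.2, 0, 0, 0], [0, 0, 0, -1.2, 0, 0, 0]],
  ],
)

```text
time: 12.5
tool_pos: [0.6763, -0.0735, 0.0413]
ee_rot: [-3.141, -0.001, 1.716]
wrist_force: [0.3, 1.0, -2.7]
width: 0.0222
```

```bash
python3 -c "from mv import *;nose()"
```

```text
t 12.5 pos [ 0.6763 -0.0735  0.0413] rpy [-3.1407e+00 -1.5000e-03  1.7162e+00] F [ 0.26  1.04 -2.72] w 0.0222
nose s mm -53.0 lat -0.0 F along 0.99
rv [-0.001 -0.001 -0.001] cm [ 0.   -0.   -0.07]
```

Tap 5, slower, with the force read half-way.

Request:
drive_tool(
  series=[
    [[0, 0, 0, 0.4, 0, 0, 0], [0, 0, 0, 0.8, 0, 0, 0], [0, 0, 0, 1.0, 0, 0, 0], [0, 0, 0, 1.2, 0, 0, 0], [0, 0, 0, 1.35, 0, 0, 0], [0, 0, 0, 1.5, 0, 0, 0], [0, 0, 0, 1.6, 0, 0, 0]],
  ],
)

```text
time: 13.2
tool_pos: [0.6742, -0.0583, 0.0414]
ee_rot: [-3.141, -0.0, 1.716]
wrist_force: [0.3, -3.2, -2.0]
width: 0.0218
```

```bash
python3 -c "from mv import *;nose()"
```

```text
t 13.2 pos [ 0.6742 -0.0583  0.0414] rpy [-3.1410e+00 -4.0000e-04  1.7158e+00] F [ 0.33 -3.19 -2.01] w 0.0218
nose s mm -37.7 lat -0.1 F along -3.2
rv [-0.001 -0.    -0.001] cm [-0.   -0.01 -0.06]
```

Request:
drive_tool(
  series=[
    [[0, 0, 0, 0.1, 0, 0, 0], [0, 0, 0, 0.2, 0, 0, 0], [0, 0, 0, 0.3, 0, 0, 0]],
  ],
)

```text
time: 13.5
tool_pos: [0.6738, -0.0554, 0.0414]
ee_rot: [-3.141, -0.0, 1.716]
wrist_force: [1.1, -3.1, -2.6]
width: 0.0217
```

Request:
drive_tool(
  series=[
    [[0, 0, 0, 0.1, 0, 0, 0], [0, 0, 0, 0.2, 0, 0, 0], [0, 0, 0, 0.3, 0, 0, 0]],
  ],
)

```text
time: 13.8
tool_pos: [0.6733, -0.0524, 0.0414]
ee_rot: [-3.141, -0.0, 1.716]
wrist_force: [1.5, -3.8, -1.8]
width: 0.0219
```

```bash
python3 -c "from mv import *;nose()"
```

```text
t 13.8 pos [ 0.6733 -0.0524  0.0414] rpy [-3.1411e+00 -2.0000e-04  1.7156e+00] F [ 1.46 -3.79 -1.81] w 0.0219
nose s mm -31.7 lat -0.1 F along -3.97
rv [-0.001 -0.    -0.001] cm [-0.   -0.01 -0.06]
```

Request:
drive_tool(
  series=[
    [[0, 0, 0, -0.4, 0, 0, 0], [0, 0, 0, -1.0, 0, 0, 0], [0, 0, 0, -1.2, 0, 0, 0], [0, 0, 0, -1.2, 0, 0, 0], [0, 0, 0, -1.2, 0, 0, 0]],
  ],
)

```text
time: 14.3
tool_pos: [0.675, -0.0641, 0.0414]
ee_rot: [-3.141, -0.001, 1.715]
wrist_force: [-0.6, -0.1, -1.4]
width: 0.0218
```

```bash
python3 -c "from mv import *;nose()"
```

```text
t 14.3 pos [ 0.675  -0.0641  0.0414] rpy [-3.1409e+00 -8.0000e-04  1.7154e+00] F [-0.61 -0.15 -1.39] w 0.0218
nose s mm -43.6 lat -0.1 F along -0.06
rv [-0.001 -0.001 -0.002] cm [ 0.   -0.01 -0.06]
```

Request:
drive_tool(
  series=[
    [[0, 0, 0, 0.4, 0, 0, 0], [0, 0, 0, 0.8, 0, 0, 0], [0, 0, 0, 1.0, 0, 0, 0], [0, 0, 0, 1.2, 0, 0, 0], [0, 0, 0, 1.3, 0, 0, 0], [0, 0, 0, 1.4, 0, 0, 0], [0, 0, 0, 1.5, 0, 0, 0]],
  ],
)

```text
time: 15.0
tool_pos: [0.673, -0.05, 0.0415]
ee_rot: [-3.141, 0.0, 1.715]
wrist_force: [0.2, -2.6, -1.5]
width: 0.0221
```

Request:
drive_tool(
  series=[
    [[0, 0, 0, 0.1, 0, 0, 0], [0, 0, 0, 0.2, 0, 0, 0], [0, 0, 0, 0.3, 0, 0, 0]],
  ],
)

```text
time: 15.3
tool_pos: [0.6727, -0.0476, 0.0416]
ee_rot: [-3.141, 0.001, 1.715]
wrist_force: [0.4, -5.5, -1.9]
width: 0.0218
```

```bash
python3 -c "from mv import *;nose()"
```

```text
t 15.3 pos [ 0.6727 -0.0476  0.0416] rpy [-3.1415e+00  1.4000e-03  1.7146e+00] F [ 0.43 -5.47 -1.93] w 0.0218
nose s mm -26.9 lat -0.2 F along -5.47
rv [-0.     0.001 -0.002] cm [-0.   -0.02 -0.04]
```

Force is rising. One more millimetre to be sure.

Request:
drive_tool(
  series=[
    [[0, 0, 0, 0.1, 0, 0, 0], [0, 0, 0, 0.15, 0, 0, 0]],
  ],
)

```text
time: 15.5
tool_pos: [0.6726, -0.0467, 0.0417]
ee_rot: [3.142, 0.002, 1.714]
wrist_force: [1.6, -4.8, -2.3]
width: 0.0221
```

```bash
python3 -c "from mv import *;nose()"
```

```text
t 15.5 pos [ 0.6726 -0.0467  0.0417] rpy [3.1415e+00 2.4000e-03 1.7144e+00] F [ 1.6  -4.84 -2.29] w 0.0221
nose s mm -26.0 lat -0.2 F along -5.02
rv [ 0.     0.002 -0.003] cm [-0.   -0.02 -0.03]
```

Request:
drive_tool(
  series=[
    [[0, 0, 0, 0.1, 0, 0, 0], [0, 0, 0, 0.15, 0, 0, 0], [0, 0, 0, 0.15, 0, 0, 0]],
  ],
)

```text
time: 15.8
tool_pos: [0.6725, -0.0459, 0.0419]
ee_rot: [3.141, 0.004, 1.714]
wrist_force: [0.4, -5.0, -2.8]
width: 0.0217
```

```bash
python3 -c "from mv import *;nose()"
```

```text
t 15.8 pos [ 0.6725 -0.0459  0.0419] rpy [3.1413 0.0038 1.7141] F [ 0.35 -5.04 -2.85] w 0.0217
nose s mm -25.2 lat -0.3 F along -5.04
rv [ 0.     0.004 -0.003] cm [-0.   -0.03 -0.01]
```

Request:
drive_tool(
  series=[
    [[0, 0, 0, -0.4, 0, 0, 0], [0, 0, 0, -1.0, 0, 0, 0], [0, 0, 0, -1.2, 0, 0, 0], [0, 0, 0, -1.2, 0, 0, 0], [0, 0, 0, -1.2, 0, 0, 0]],
  ],
)

```text
time: 16.3
tool_pos: [0.6741, -0.0574, 0.0418]
ee_rot: [3.142, 0.003, 1.714]
wrist_force: [-0.0, -0.8, -1.4]
width: 0.0217
```

Run:
```python
from mv import *
import cv2
nose()
s=robot.snapshot("wrist"); np.savez("wrist7.npz",**s); cv2.imwrite("pics/wrist7.png",s["img"])
```

```text
t 16.3 pos [ 0.6741 -0.0574  0.0418] rpy [3.1416e+00 3.1000e-03 1.7142e+00] F [-0.04 -0.76 -1.37] w 0.0217
nose s mm -36.8 lat -0.2 F along -0.75
rv [ 0.     0.003 -0.003] cm [-0.   -0.02 -0.02]
```

View pics/wrist7.png

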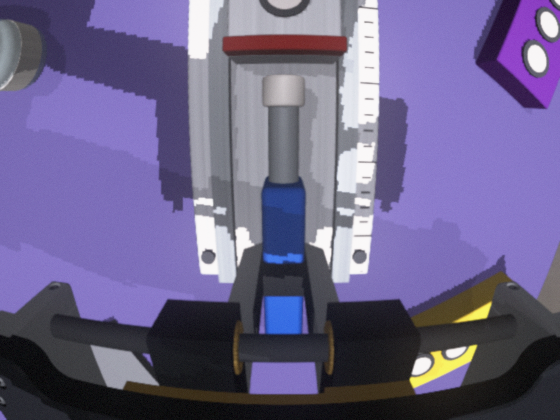

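The nose (283,90) is clear of the plate (285,44). Confirming light tap, up to the expected contact and then slowly beyond it.

Request:
drive_tool(
  series=[
    [[0, 0.003, -0.003, 0.4, -0.02, 0, 0], [0, 0.003, -0.003, 0.7, -0.02, 0, 0], [0, 0.003, -0.003, 0.9, -0.02, 0, 0], [0, 0.003, -0.003, 1.0, -0.02, 0, 0], [0, 0.003, -0.003, 1.1, -0.02, 0, 0], [0, 0.003, -0.003, 1.2, -0.02, 0, 0], [0, 0.003, -0.003, 1.25, -0.02, 0, 0], [0, 0.003, -0.003, 1.25, -0.02, 0, 0]],
  ],
)

```text
time: 17.15
tool_pos: [0.6723, -0.046, 0.0419]
ee_rot: [3.141, 0.002, 1.717]
wrist_force: [0.2, -2.6, -1.6]
width: 0.0216
```

```bash
python3 -c "from mv import *;nose()"
```

```text
t 17.15 pos [ 0.6723 -0.046   0.0419] rpy [3.1413e+00 1.6000e-03 1.7169e+00] F [ 0.17 -2.58 -1.61] w 0.0216
nose s mm -25.3 lat -0.0 F along -2.58
rv [ 0.     0.002 -0.   ] cm [-0.   -0.   -0.01]
```

Request:
drive_tool(
  series=[
    [[0, 0, 0, 0.15, 0, 0, 0], [0, 0, 0, 0.25, 0, 0, 0], [0, 0, 0, 0.25, 0, 0, 0]],
  ],
)

```text
time: 17.45
tool_pos: [0.6723, -0.0454, 0.0423]
ee_rot: [3.141, 0.005, 1.716]
wrist_force: [0.9, -6.4, -2.8]
width: 0.0217
```

```bash
python3 -c "from mv import *;nose()"
```

```text
t 17.45 pos [ 0.6723 -0.0454  0.0423] rpy [3.1407 0.005  1.7161] F [ 0.92 -6.4  -2.84] w 0.0217
nose s mm -24.7 lat -0.1 F along -6.47
rv [ 0.001  0.005 -0.001] cm [ 0.   -0.01  0.03]
```

A commanded 2.5 mm gave only 0.6 mm, with force rising from 2.6 to 6.5 N, so the carrier is home against the spring. Draw clear and lift.

Request:
drive_tool(
  series=[
    [[0, 0, 0, -0.4, 0, 0, 0], [0, 0.005, 0, -1.2, 0, 0, 0], [0, 0.005, 0, -2.5, 0, 0, 0], [0, 0.005, 0, -4, 0, 0, 0], [0, 0.005, 0, -4, 0, -2, 0], [0, 0.005, 0, -4, 0, -5, 0], [0, 0.005, 0, -4, 0, -8, 0], [0, 0.005, 0, -4, 0, -8, 0], [0, 0.005, 0, -4, 0, -8, 0], [0, 0.005, 0, -4, 0, -8, 0]],
  ],
)

```text
time: 18.45
tool_pos: [0.6767, -0.0848, 0.1197]
ee_rot: [-3.138, -0.001, 1.716]
wrist_force: [0.9, 1.0, -2.2]
width: 0.0218
```

Run:
```python
from mv import *
import cv2
st()
s=robot.snapshot("wrist"); cv2.imwrite("pics/wrist8.png",s["img"])
s=robot.snapshot("top"); np.savez("top8.npz",**s); cv2.imwrite("pics/top8.png",s["img"])
delta([.4688,-.2741,.12],.6177)
```

```text
t 18.45 pos [ 0.6767 -0.0848  0.1197] rpy [-3.1384e+00 -1.5000e-03  1.7157e+00] F [ 0.94  0.98 -2.16] w 0.0218
rv [-4.000e-03  1.000e-03  1.098e+00] cm [-1.575e+01 -2.331e+01  1.000e-02]
```

View pics/wrist8.png

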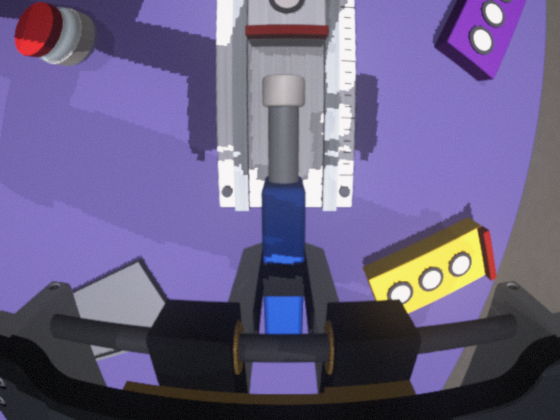

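View pics/top8.png

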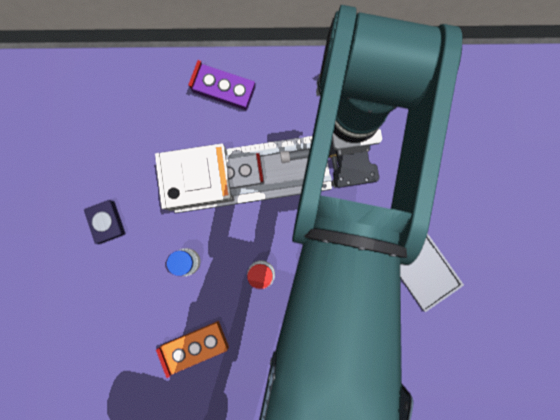

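The carrier stayed (plate at top px (261,168)) and the tool is clear. Go back over the tray, placing the tool about 12 mm further from the tray's end wall than it was.

```bash
python3 -c "
from mv import *
delta([.4578,-.2795,.12],.605)"
```

```text
rv [-4.000e-03  1.000e-03  1.111e+00] cm [-1.613e+01 -2.447e+01  1.000e-02]
```

Request:
drive_tool(
  series=[
    [[0, 0, 0.13, -1.8, -2.7, 0, 0], [0, 0, 0.26, -3.6, -5.4, 0, 0], [0, 0, 0.39, -5.4, -8.1, 0, 0], [0, 0, 0.52, -7.2, -10.8, 0, 0], [0, 0, 0.65, -9, -13.5, 0, 0], [0, 0, 0.78, -10.8, -16.2, 0, 0], [0, 0, 0.91, -12.6, -18.9, 0, 0], [0, 0, 1.04, -14.4, -21.8, 0, 0], [-0.003, 0.002, 1.111, -16.1, -24.4, 0, 0], [-0.003, 0.002, 1.111, -16.1, -24.4, 0, 0], [-0.003, 0.002, 1.111, -16.1, -24.4, 0, 0], [-0.003, 0.002, 1.111, -16.1, -24.4, 0, 0], [-0.003, 0.002, 1.111, -16.1, -24.4, 0, 0]],
  ],
)

```text
time: 19.85
tool_pos: [0.4591, -0.2782, 0.1197]
ee_rot: [-3.139, -0.001, 0.607]
wrist_force: [0.3, 0.1, -2.6]
width: 0.0218
```

Run:
```python
from mv import *
import cv2
st(); delta([.4578,-.2795,.014],.605)
s=robot.snapshot("wrist"); cv2.imwrite("pics/wrist9.png",s["img"])
```

```text
t 19.85 pos [ 0.4591 -0.2782  0.1197] rpy [-3.1391e+00 -6.0000e-04  6.0690e-01] F [ 0.27  0.08 -2.63] w 0.0218
rv [-0.002 -0.001  0.002] cm [-0.19  0.06 10.57]
```

View pics/wrist9.png

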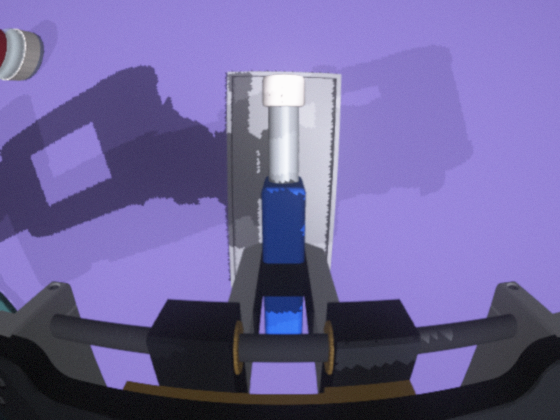

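Request:
drive_tool(
  series=[
    [[-0.002, -0.001, 0.002, -0.1, 0.05, 3, 0], [-0.002, -0.001, 0.002, -0.2, 0.05, 6, 0], [-0.002, -0.001, 0.002, -0.2, 0.05, 8, 0], [-0.002, -0.001, 0.002, -0.2, 0.05, 9.5, 0], [-0.002, -0.001, 0.002, -0.2, 0.05, 10, 0], [-0.002, -0.001, 0.002, -0.2, 0.05, 10.2, 0], [-0.002, -0.001, 0.002, -0.2, 0.05, 10.3, 0], [-0.002, -0.001, 0.002, -0.2, 0.05, 10.3, 0]],
  ],
)

```text
time: 20.7
tool_pos: [0.4584, -0.28, 0.0178]
ee_rot: [3.14, -0.0, 0.605]
wrist_force: [0.2, -0.6, -2.0]
width: 0.022
```

```bash
python3 -c "
from mv import *
st();delta([.4578,-.2795,.013],.605)"
```

```text
t 20.7 pos [ 0.4584 -0.28    0.0178] rpy [ 3.1401e+00 -2.0000e-04  6.0520e-01] F [ 0.2  -0.57 -1.98] w 0.022
rv [ 0.001 -0.     0.   ] cm [-0.03 -0.07  0.48]
```

Request:
drive_tool(
  series=[
    [[0.001, 0, 0, 0, 0, 0.1, 0], [0.001, 0, 0, 0, 0, 0.2, 0], [0.001, 0, 0, 0, 0, 0.3, 0], [0.001, 0, 0, 0, 0, 0.4, 0], [0.001, 0, 0, 0, 0, 0.45, 0], [0.001, 0, 0, 0, 0, 0.45, 0]],
  ],
)

```text
time: 21.3
tool_pos: [0.4583, -0.2799, 0.0131]
ee_rot: [3.141, -0.0, 0.605]
wrist_force: [-0.4, -0.4, -2.3]
width: 0.022
```

Request:
drive_tool(
  series=[
    [[0, 0, 0, 0, 0, 0.05, 0], [0, 0, 0, 0, 0, 0.1, 0], [0, 0, 0, 0, 0, 0.1, 0]],
  ],
)

```text
time: 21.6
tool_pos: [0.4584, -0.28, 0.0129]
ee_rot: [3.141, -0.0, 0.605]
wrist_force: [-2.2, 1.3, 4.3]
width: 0.0215
```

Touching the floor (Fz +4, same height as at grasp). Release to 40 mm.

Request:
drive_tool(
  series=[
    [[0, 0, 0, 0, 0, 0, 35], [0, 0, 0, 0, 0, 0, 45], [0, 0, 0, 0, 0, 0, 45], [0, 0, 0, 0, 0, 0, 45], [0, 0, 0, 0, 0, 0, 45], [0, 0, 0, 0, 0, 0, 45], [0, 0, 0, 0, 0, -1, 45], [0, 0, 0, 0, 0, -3, 45], [0, 0, 0, 0, 0, -6, 45], [0, 0, 0, 0, 0, -10, 45], [0, 0, 0, 0, 0, -14, 45], [0, 0, 0, 0, 0, -14, 45], [0, 0, 0, 0, 0, -14, 45]],
  ],
)

```text
time: 22.9
tool_pos: [0.4591, -0.2805, 0.155]
ee_rot: [3.137, -0.001, 0.605]
wrist_force: [0.0, 0.5, -0.2]
width: 0.0422
```

Run:
```python
from mv import *
import cv2
st(); delta([.1914,-.515,.2],.3558)
s=robot.snapshot("wrist"); cv2.imwrite("pics/wrist10.png",s["img"])
```

```text
t 22.9 pos [ 0.4591 -0.2805  0.155 ] rpy [ 3.1373e+00 -1.3000e-03  6.0520e-01] F [ 0.04  0.5  -0.19] w 0.0422
rv [ 0.004 -0.002  0.249] cm [-35.35   4.08  -4.53]
```

View pics/wrist10.png

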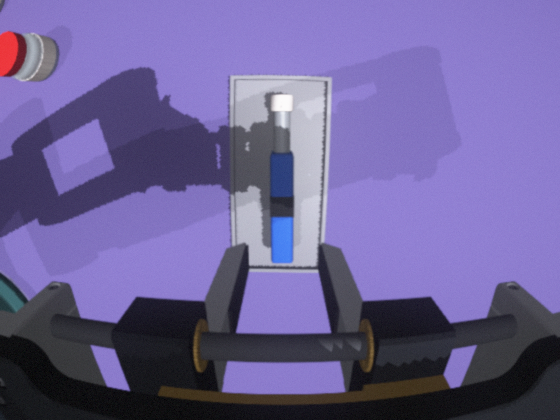

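The tool lies upright in the tray, clear of the walls (nose (282,102), tail (282,260)). Move the arm aside for a final top view.

Request:
drive_tool(
  series=[
    [[0, 0, 0.05, -4, 0.5, -1, 45], [0, 0, 0.1, -9, 1, -2, 45], [0, 0, 0.15, -14, 2, -3, 45], [0, 0, 0.2, -19, 3, -4, 45], [0, 0, 0.249, -24, 4, -4.5, 45], [0, 0, 0.249, -29, 4, -4.5, 45], [0, 0, 0.249, -33, 4, -4.5, 45], [0, 0, 0.249, -35, 4, -4.5, 45], [0, 0, 0.249, -35, 4, -4.5, 45], [0, 0, 0.249, -35, 4, -4.5, 45], [0, 0, 0.249, -35, 4, -4.5, 45], [0, 0, 0.249, -35, 4, -4.5, 45]],
  ],
)

```text
time: 24.15
tool_pos: [0.1943, -0.511, 0.1976]
ee_rot: [-3.141, -0.001, 0.358]
wrist_force: [0.0, 0.8, 0.2]
width: 0.0422
```

Run:
```python
from mv import *
from h import *
import cv2
st()
s=robot.snapshot("top"); np.savez("top11.npz",**s); cv2.imwrite("pics/top11.png",s["img"])
im=s["img"];b,g,r=[im[...,i].astype(int) for i in range(3)]
p=[]
for y in range(155,178):
    q=np.nonzero((r[y,225:300]-g[y,225:300]>50)&(b[y,225:300]<90)&(g[y,225:300]<70))[0]+225
    if len(q): p.append((q.max()+.5,y))
w=np.array([onz(s,q,.064)[:2] for q in p]); print("plate rear",((w-O)@V).mean(),((w-O)@V).std())
for n,p in dict(jb=(260,275),ja=(180,263),std=(102,222)).items(): print(n,dep(s,p).round(3))
blue=np.zeros(im.shape[:2],bool); blue[200:315,360:470]=((b>150)&(r<90)&(b-r>100))[200:315,360:470]
print("handle z",np.median([dep(s,q)[2] for q in zip(*np.nonzero(blue)[::-1])]))
```

```text
t 24.15 pos [ 0.1943 -0.511   0.1976] rpy [-3.1414e+00 -6.0000e-04  3.5830e-01] F [0.02 0.79 0.2 ] w 0.0422
plate rear -0.02604286354291446 0.0006261442715932775
jb [0.441 0.058 0.073]
ja [0.465 0.215 0.075]
std [0.549 0.394 0.026]
handle z 0.03907539667902293
```

View pics/top11.png

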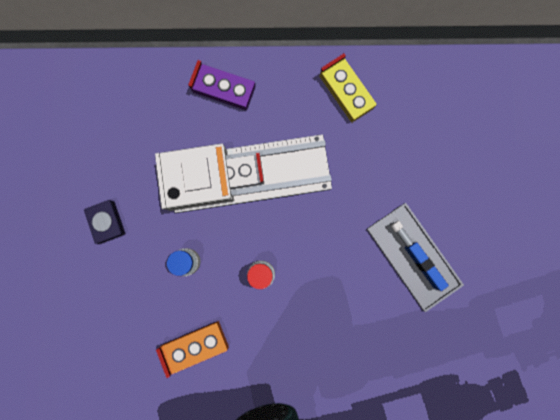

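```bash
python3 -c "
from bench import robot
print(robot.close_job())"
```

```text
the job is handed in; nothing more can be done
None
```

The carrier is home against the hidden stop and the tool is back in its tray. I handed the job in at about 24 s of the 72 s allowed; the hand-in gives no verdict.

- **Tapping:** I moved the carrier about 55 mm in six taps: five of about 10 mm, then a shorter one that met the stop. I drew the tool about 12 mm clear after each. A light confirming tap followed: 2.5 mm commanded gave only 0.6 mm, and force rose from 2.6 to 6.5 N. That was the highest push force read, against the 25 N limit, and sliding alone took about 3 N.
- **Carrier position:** The last top view puts the rear of the push plate at -26.0 mm in stage x; the last contact was felt at -24.7 mm. The 1.3 mm gap is within the calibration error plus a little spring-back.
- **Tool:** It lies upright inside the tray, with the handle top 39 mm above the table where 40 mm is expected. I set it about 12 mm further from the end wall than where it started.
- **Bystanders:** Both jars and the reference block are within 1 mm (in plan) of where they began. The look-alikes show no movement in the final top view.
- **One ambiguous reading:** During the sixth tap, force stayed near 5 N over the last 1.7 mm instead of clearly rising, so I relied on the confirming tap.

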